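# Draw the amber filter from the light source and present it to the inspection camera

### The arm

A 6-joint arm with a two-finger parallel gripper is mounted at the origin on the work surface. World frame = base frame: x ahead of the robot, y to its left, z up, the work surface at z = 0. Lengths are in m, angles in rad, forces in N, time in s.
With the tool pointing down it reaches from about 0.325 to 0.775 m from the base axis. Payload 9.3 kg.
Tool frame: the origin (TCP) lies midway between the tips of the shut fingers; the grasp point (between the pads) lies 19 mm behind it; z points along the fingers, y is the line along which they close (so a half turn about z gives the same grasp; the last joint's range is limited). The gripper opens to 85 mm and grips with 20 to 120 N. Pads are 22 mm wide; open, the fingers measure 114 mm over their backs; the gripper's body (76 mm by 85 mm) begins 54 mm behind the grasp point. The pads swing forward as they close: fully open they stand 13 mm farther back than shut.
Start: joints at [1.151, 0.259, 0.021, 1.334, 0, 1.418], TCP at [0.145, 0.531, 0.231] pointing down, gripper open.
Joint ranges: [-3.04, 3.04], [-0.91, 1.82], [-1.04, 1.36], [-1.92, 1.95], [-1.52, 1.45], [-3.14, 3.14]. Speed limits (rad/s): [2.22, 2.22, 2.79, 3.14, 3.14, 3.14].

### API

Orientations are given as a rotation vector (axis times angle).
In Python, from station import r gives the robot as it stands. The module is installed in compiled form; this text tells all that it offers.
- The arm moves only by the tool creep_tool, called as name(argument=value, ...), one argument or row to a line, values as JSON. Schema: {"type":"object","properties":{"motion":{"type":"array","items":{"type":"array","items":{"type":"number"},"minItems":6,"maxItems":6},"minItems":1,"maxItems":20},"jaw":{"type":"number"},"grip_force":{"type":"number"},"only":{"type":"string"},"quiet":{"type":"boolean"},"lines":{"type":"string"}},"required":["motion"],"additionalProperties":false}. motion is a list of rows, 1 to 20 of them, each of 6 numbers: dx, dy, dz in parts of the range, where 1.0 means 1 m, then a rotation vector rx, ry, rz in parts of the range, where 1.0 means 2 pi rad; each row is the pose to reach, as a shift and turn from the pose commanded when the call began, along the tool's axes at that moment; what a row does not reach only later rows make up. A row lasts 1/8 s, in which the tool goes at most 0.0625 m and 0.188 rad, less where a joint would pass 70% of its speed; a pose out of reach is approached as far as the arm can. jaw is the finger opening in m, set as the call begins (left out keeps the last). The fingers move at their own pace and stop on an object; grip_force is the grip in N (left out, the last holds). Time passes only in rows, so rows that do not move let the fingers close. The tool returns the time, the measured TCP pose, the force, the opening and the grip force at its end. only (a regular expression) keeps the lines of the reply that match it, lines (a string "A,B") keeps lines A to B, and quiet returns only ok. Input that does not fit is refused with a message, and nothing moves.
- r.read_state(): the state, without advancing time (a new reading comes with each control period).
- r.grab_frame(name): name is "scene" or "top"; returns the picture (420x560x3 uint8, red, green, blue); there is no depth.
- r.calibration(name): a dict with "K" (3x3 intrinsics, pixels), "dist_coeffs" ([k1, k2, p1, p2, k3] as OpenCV has them; the pictures are not rectified), "T" (4x4, takes a point from camera to world coordinates). Camera axes: x right, y down, z forward; pixel columns grow to the right and rows downward; lengths in m; the calibration is good to about 2 mm. A picture is of the moment at which its call begins. calibration takes no time and is no camera call.
- r.sign_off(): hands the job in; it is judged then, once.
The state is a dict: "time": time; "joint_pos": joint angles; "joint_velocities": joint speeds; "joint_torque": joint torques, N m; "eef_pos": TCP position; "ee_rot": TCP orientation; "ft_force": force on the tool from outside, world axes, zero at the start; "moment": the same for the moment, N m; "gripper_width": finger opening in m; "grasp_force": force on a finger pad.
Only numpy, scipy, OpenCV 4.12 (cv2) and the standard library are available. Lean on these libraries where they do the work, as an engineer would, in place of code of your own. Each camera call takes 0.05 s, during which the arm holds its last target. There are 200 camera calls.

### The job

Swing the black hood of the aluminium filter housing right up and over so that it rests open by itself, then draw the amber filter plate (orange tab) straight up out of its slot, leaving the green one seated. Present it to the white inspection camera: hold it upright with its pane square to the lens, centred on the lens and about 10 cm in front of it. Finish while still holding it there, with the hood left open and the other things on the bench left where they are.

Things in the scene. Friction and masses are not known exactly. Their poses are not given: they have to be found in the camera images.
- housing: Fixed aluminium block, 160 (x) x 150 (y) x 75 mm high; origin at the centre of its underside. Its flat top (deck, 75 mm up) has two slots, 52.5 x 9.5 mm and 50 mm deep, long side along x, centred at x = -37 and +37 mm, y = 0. Hood hinge along x at y = -65 mm.
- hood (a joint): Black hood over the deck (150 x 126 mm, 40 mm high, 0.15 kg, roof and skirts, hollow): 0 closed, 1.85 rad fully open, against its stop. It turns about the housing's +x axis through hood_hinge, so its free (+y) side rises. Light hinge: let go below about 1.0 rad it falls shut; beyond about 1.3 rad it falls open and rests there.
- hood_handle (a point): Middle of the blue handle on the hood's free side: a cylinder 16 mm in diameter, 24 mm long, parallel to the hinge, 28 mm out from the skirt on a 12 x 7 mm neck. Hood shut: 154 mm in +y from and 20 mm above the hinge line, 95 mm above the table. Pinch it from above by its end faces; it turns between the pads as the hood swings. Axes turn with the hood.
- hood_hinge (a point): Point on the hinge line, at the housing's x = 0, y = -65 mm, z = 75 mm.
- amber_filter: Amber filter plate, loose, upright in either slot, hidden under the hood. Dark frame 50 wide (x) x 7 thick (y) x 56 mm tall, amber pane; orange tab on top 24 (x) x 10 (y) x 26 mm tall; 82 mm in all, about 60 g. Origin: centre of its underside, 25 mm above the table when seated; z up, y square to the pane. Tab top 32 mm above the deck.
- amber_filter_pane (a point): Centre of the amber pane, 28 mm above the plate's underside.
- amber_filter_tab (a point): Centre of the top of the orange tab, 82 mm above the plate's underside.
- green_filter: The same plate with green pane and green tab, in the other slot. To stay seated.
- camera: Fixed inspection camera on a post: base 100 x 100 x 12 mm, white body 50 x 70 x 50 mm, black lens barrel 38 mm in diameter. Top of the camera 185 mm above the table. It looks along its own -y axis. Origin on the table, 60 mm behind the lens front.
- lens (a point): Centre of the front of the lens, 160 mm above the table; axes as the camera's: the lens looks along -y.
- bottle: Amber bottle with white cap and label, 60 mm in diameter, 150 mm tall; origin under its centre. Bystander.
- dish: Pale translucent lidded dish with a metal disc on top, 92 mm in diameter, 17 mm high. Bystander.
- driver: Screwdriver with red handle, 160 mm long, lying. Bystander.
- positioner: Steel probe positioner, 60 x 45 x 74 mm, with a thin brass arm reaching 75 mm to its -x. Bystander.
- chip_box: Flat chip box, 70 x 70 x 22 mm, black with a pale translucent lid. Bystander.
- objective: Brass microscope objective, 34 mm in diameter, 48 mm tall, standing. Bystander.

How it is judged:
On the way, in this order (a step that is already met when the one before it is completed fails the run):
1. the hood is swung open (value of joint hood above 1.3 rad), for 0.2 s.
2. the amber filter, held in the fingers, is drawn clear of its slot, upright (z of amber_filter in the frame of housing above 0.078 m and angle between amber_filter's own z axis and vertical below 0.3 rad and contact force between the fingers and amber_filter above 1 N), for 0.2 s.
At the end, for the whole second after the job is handed in: Amber filter still and held by the fingers alone, pane centre within 25 mm of the lens axis and 65 to 135 mm in front of the lens, upright and square to it within 0.2 rad; hood resting open over 1.5 rad; green filter seated, unmoved within 6 mm; bystanders within 30 mm of their starts (contact force between the fingers and amber_filter above 1 N and contact force between each of amber_filter, the fingers and housing below 0.1 N and contact force between amber_filter and camera below 0.1 N and height (world z) of amber_filter above 0.09 m and x of amber_filter_pane in the frame of lens between -0.025 and 0.025 m and z of amber_filter_pane in the frame of lens between -0.025 and 0.025 m and y of amber_filter_pane in the frame of lens between -0.135 and -0.065 m and angle between amber_filter's own z axis and vertical below 0.2 rad and angle between the y axis of amber_filter and the y axis of lens, either way round below 0.2 rad and linear speed of amber_filter below 0.03 m/s and value of joint hood above 1.5 rad and z of green_filter in the frame of housing below 0.03 m and distance of green_filter from where it was at the start of the episode below 0.006 m and distance of each of bottle, dish, driver, positioner, chip_box, objective from where it was at the start of the episode below 0.03 m); the arm keeps its last pose, push and grip.
It fails at once if the green filter is pulled up (z of green_filter in the frame of housing above 0.04 m).
It fails at once if a bystander is knocked about (distance of any of bottle, dish, driver, positioner, chip_box, objective from where it was at the start of the episode above 0.04 m).
It fails at once if the camera is struck (contact force between any of the arm, the fingers, amber_filter and camera above 10 N).
It also fails if it takes over 51 s, if anything falls off the work surface, if the arm or the gripper's body presses on something with over 40 N, if the wrist force passes 120 N, or if a joint passes its speed limit or range.

## Working session

There is one attempt and no reset: what is moved stays moved. The work goes in short steps, Python scripts to look and compute and a tool call to move; the robot and the scene stay as the last step left them, time stands still between calls to the robot, and variables do not carry over. Pictures are saved under pics/ and viewed, at most 10 in all, crops included, and the job is handed in when it is done.

```bash
mkdir -p pics
```

Run:
```python
from station import r
import cv2,numpy as np
for n in("scene","top"):
    cv2.imwrite(f"pics/{n}0.png",cv2.cvtColor(r.grab_frame(n),cv2.COLOR_RGB2BGR))
    c=r.calibration(n);print(n,np.round(c["K"],1).tolist(),c["dist_coeffs"],np.round(c["T"],3).tolist())
print(r.read_state())
```

```text
scene [[436.8, 0.0, 283.5], [0.0, 436.8, 204.9], [0.0, 0.0, 1.0]] [-0.1217244  0.         0.         0.         0.       ] [[0.386, 0.545, -0.744, 1.182], [0.922, -0.214, 0.321, -0.203], [0.016, -0.81, -0.586, 0.588], [0.0, 0.0, 0.0, 1.0]]
top [[523.7, 0.0, 281.0], [0.0, 523.7, 203.5], [0.0, 0.0, 1.0]] [-0.08805811  0.          0.          0.          0.        ] [[0.013, -0.984, 0.178, 0.367], [-1.0, -0.012, 0.011, 0.047], [-0.009, -0.178, -0.984, 1.381], [0.0, 0.0, 0.0, 1.0]]
{'time': 0.1, 'joint_pos': array([ 1.15139655e+00,  2.59119913e-01,  2.08704914e-02,  1.33366892e+00,
       -1.37057322e-06,  1.41816747e+00]), 'joint_velocities': array([ 0.00116526, -0.00093208,  0.00293127, -0.00083582, -0.00048391,
        0.00047072]), 'joint_torque': array([ 5.94297759e-03, -5.56693912e+01,  3.45068908e+01,  1.16346762e-02,
       -1.27750423e-04, -3.68566634e-05]), 'eef_pos': array([0.14491706, 0.53033074, 0.23074822]), 'ee_rot': array([-4.17759319e-01, -3.11337407e+00,  1.69129217e-03]), 'ft_force': array([-0.19888079,  0.10462454,  0.0174996 ]), 'moment': array([-0.01827594,  0.04687639, -0.09381058]), 'grasp_force': 0.0, 'gripper_width': 0.08553778121936909}
```

View pics/scene0.png

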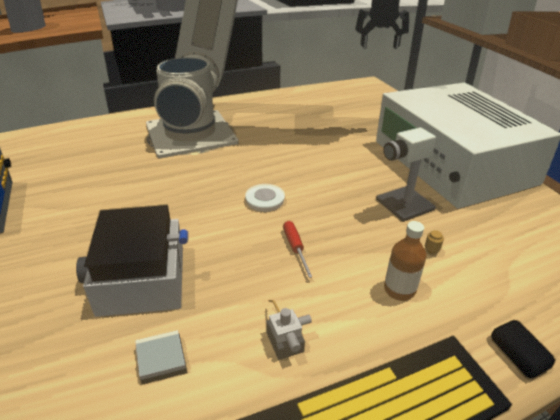

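View pics/top0.png

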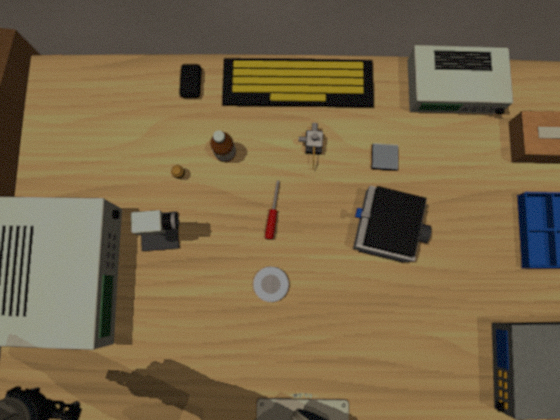

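The scene view shows the closed hood around (130,240), with the blue handle at (183,237). The white camera is at (410,147), with its lens at (390,150). In the top view the hood is at (392,222), the handle at (360,213), the camera body at (147,222) and its barrel at (170,220). Next I'll measure these.

Create h.py:
```python
from station import r
import cv2,numpy as np
from scipy.spatial.transform import Rotation as R
def ray(n,p):
    c=r.calibration(n);K=np.array(c["K"]);T=np.array(c["T"])
    u=cv2.undistortPoints(np.array(p,float).reshape(-1,1,2),K,np.array(c["dist_coeffs"])).reshape(-1,2)
    return T[:3,3],np.c_[u,np.ones(len(u))]@T[:3,:3].T
def plane(n,p,z):
    o,d=ray(n,p);return o+d*((z-o[2])/d[:,2])[:,None]
def tri(ps,pt):
    o1,d1=ray("scene",[ps]);o2,d2=ray("top",[pt])
    s=np.linalg.lstsq(np.c_[d1[0],-d2[0]],o2-o1,rcond=None)[0]
    a,b=o1+s[0]*d1[0],o2+s[1]*d2[0];return (a+b)/2,np.linalg.norm(a-b)
def proj(n,P):
    c=r.calibration(n);T=np.linalg.inv(np.array(c["T"]))
    return cv2.projectPoints(np.array(P,float).reshape(-1,3),cv2.Rodrigues(T[:3,:3])[0],T[:3,3],np.array(c["K"]),np.array(c["dist_coeffs"]))[0].reshape(-1,2)
def blob(m,roi):
    x0,x1,y0,y1=roi;q=np.zeros(m.shape,np.uint8);q[y0:y1,x0:x1]=m[y0:y1,x0:x1]
    cs=cv2.findContours(q,cv2.RETR_EXTERNAL,cv2.CHAIN_APPROX_NONE)[0];c=max(cs,key=cv2.contourArea)
    M=cv2.moments(c);return c.reshape(-1,2),np.array([M["m10"],M["m01"]])/max(M["m00"],1e-9)
def totool(v):
    """world shift -> tool axes"""
    return R.from_rotvec(r.read_state()["ee_rot"]).inv().apply(v)
```

Run:
```python
from h import *
I={n:cv2.cvtColor(cv2.imread(f"pics/{n}0.png"),cv2.COLOR_BGR2HSV) for n in("scene","top")}
blue=lambda a:cv2.inRange(a,(105,120,50),(130,255,255))
_,bs=blob(blue(I["scene"]),(170,200,220,250));_,bt=blob(blue(I["top"]),(345,375,200,225))
print("blue",bs,bt,tri(bs,bt),plane("top",[bt],.095))
dk=cv2.inRange(I["top"],(0,0,0),(180,255,55))
c,_=blob(cv2.morphologyEx(dk,cv2.MORPH_OPEN,np.ones((15,15))),(345,435,175,270))
P=plane("top",c,.115)[:,:2].astype(np.float32)
print("roof",cv2.minAreaRect(c.astype(np.float32)),cv2.minAreaRect(P*1000),cv2.boxPoints(cv2.minAreaRect(P*1000)))
S=cv2.cvtColor(I["scene"],cv2.COLOR_HSV2BGR);T=cv2.cvtColor(I["top"],cv2.COLOR_HSV2BGR)
a=cv2.resize(S[110:230,360:460],(400,480),interpolation=2);b=cv2.resize(T[190:270,115:195],(400,400),interpolation=2)
b=cv2.copyMakeBorder(b,0,80,0,0,0);cv2.imwrite("pics/cam.png",np.hstack([a,b]))
a=cv2.resize(S[190:320,70:200],(400,400),interpolation=2);b=cv2.resize(T[175:275,345:445],(400,400),interpolation=2);cv2.imwrite("pics/hood.png",np.hstack([a,b]))
```

```text
blue [182.6284153  234.01092896] [358.61212121 212.71515152] (array([ 0.57753267, -0.13219127,  0.10028221]), np.float64(0.000664294464137027)) [[ 0.57845963 -0.13259865  0.095     ]]
roof ((396.5353088378906, 221.8411865234375), (56.07653045654297, 60.6320686340332), 12.528807640075684) ((554.3919067382812, -222.47219848632812), (136.5489959716797, 150.3207244873047), 76.93428039550781) [[ 465.7426  -271.98776]
 [ 612.17175 -305.97055]
 [ 643.0412  -172.95663]
 [ 496.61206 -138.97385]]
```

View pics/cam.png

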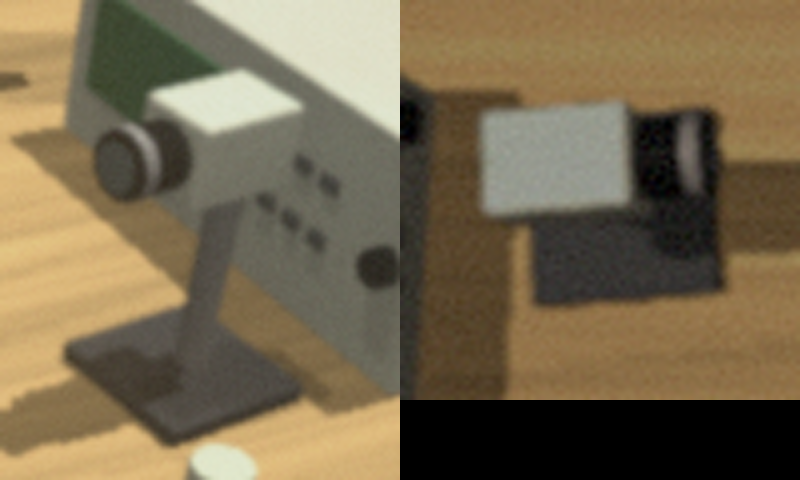

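View pics/hood.png

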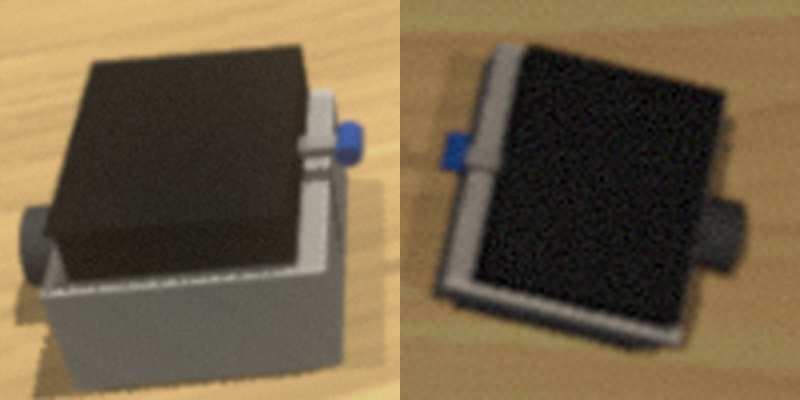

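In the crops, the lens front face is at scene (390,151). The barrel's front edge is at top about (178.6,221). The body's top corners are at top (131.6,212.4), (160.6,210.6), (161.4,231.4) and (132.4,233). The hood roof and handle match the given sizes, with housing yaw about -13°.

Add to h.py:
```python
YAW=np.deg2rad(-13.07);HX=np.array([np.cos(YAW),np.sin(YAW),0]);HY=np.array([-HX[1],HX[0],0]);Z=np.array([0,0,1.])
HANDLE=np.array([.577,-.1325,.095]);HINGE=HANDLE-.154*HY-.02*Z;HC=HINGE+.065*HY-.075*Z
def goal(p,yaw):
    """row to reach TCP p, tool down, tool y at world angle yaw"""
    s=r.read_state();R0=R.from_rotvec(s["ee_rot"])
    y=np.array([np.cos(yaw),np.sin(yaw),0]);M=np.c_[np.cross(y,-Z),y,-Z]
    return np.round(np.r_[R0.inv().apply(np.array(p)-s["eef_pos"]),(R0.inv()*R.from_matrix(M)).as_rotvec()],4).tolist()
```

Run:
```python
from h import *
print("lens",tri([390,151.2],[178.6,221]))
B=plane("top",[[131.6,212.4],[160.6,210.6],[161.4,231.4],[132.4,233]],.185);print(np.round(B,4).tolist())
d=(B[1]+B[2]-B[0]-B[3]);print("look angle deg",np.degrees(np.arctan2(d[1],d[0])),B.mean(0),np.linalg.norm(d)/2)
print("base",plane("top",[[115+540/5-80+.0,190+300/5],[115+320/5,190+290/5]],.012))
print("bottle cap",plane("top",[[219,136]],.15),"HC",HC,"hinge",HINGE)
print(goal(HANDLE+[0,0,.07],YAW))
```

```text
lens (array([0.54432945, 0.30453605, 0.16083375]), np.float64(0.0062445860578232565))
[[0.558, 0.4086, 0.185], [0.5631, 0.3402, 0.185], [0.5143, 0.3358, 0.185], [0.5096, 0.4037, 0.185]]
look angle deg -85.85884706006404 [0.53624584 0.37206502 0.185     ] 0.06833120869150709
base [[0.48549164 0.42417865 0.012     ]
 [0.49231973 0.3285347  0.012     ]]
bottle cap [[0.75610068 0.21471002 0.15      ]] HC [ 0.55687342 -0.21919441  0.        ] hinge [ 0.54217424 -0.28251055  0.075     ]
[-0.5915, -0.5254, 0.0662, -0.001, 0.0007, 1.5321]
```

Careful with the scale: turns go in shares of 2 pi rad. That gives: 1.532 rad / 6.2832 = 0.2438.

creep_tool(
  motion=[
    [-0.5915,-0.5254,0.0662,0,0,0.2438],
    [-0.5915,-0.5254,0.0662,0,0,0.2438],
    [-0.5915,-0.5254,0.0662,0,0,0.2438],
    [-0.5915,-0.5254,0.0662,0,0,0.2438],
    [-0.5915,-0.5254,0.0662,0,0,0.2438],
    [-0.5915,-0.5254,0.0662,0,0,0.2438],
    [-0.5915,-0.5254,0.0662,0,0,0.2438],
    [-0.5915,-0.5254,0.0662,0,0,0.2438],
    [-0.5915,-0.5254,0.0662,0,0,0.2438],
    [-0.5915,-0.5254,0.0662,0,0,0.2438],
    [-0.5915,-0.5254,0.0662,0,0,0.2438],
    [-0.5915,-0.5254,0.0662,0,0,0.2438],
    [-0.5915,-0.5254,0.0662,0,0,0.2438],
    [-0.5915,-0.5254,0.0662,0,0,0.2438],
    [-0.5915,-0.5254,0.0662,0,0,0.2438],
    [-0.5915,-0.5254,0.0662,0,0,0.2438],
    [-0.5915,-0.5254,0.0662,0,0,0.2438],
  ],
  jaw=0.06,
)

```text
time: 2.22
eef_pos: [0.5768, -0.1313, 0.1656]
ee_rot: [2.458, 1.955, 0.0]
ft_force: [-0.5, 0.6, -0.2]
gripper_width: 0.0599
grasp_force: 0.0
```

Run:
```python
from h import *
print(goal(HANDLE-[0,0,.017],YAW)); print(r.read_state()["joint_pos"])
```

```text
[-0.0011, 0.0004, 0.0876, 0.0006, 0.0001, 0.0012]
[-3.65665517e-01  3.53819845e-01 -9.03747177e-03  1.20734672e+00
  6.66395983e-07  1.43200639e+00]
```

creep_tool(
  motion=[
    [-0.001,0,0.03,0,0,0],
    [-0.001,0,0.06,0,0,0],
    [-0.001,0,0.078,0,0,0],
    [-0.001,0,0.0876,0,0,0],
    [-0.001,0,0.0876,0,0,0],
    [-0.001,0,0.0876,0,0,0],
  ],
  jaw=0.06,
)

```text
time: 2.98
eef_pos: [0.5773, -0.1332, 0.0784]
ee_rot: [2.459, 1.954, 0.001]
ft_force: [-0.4, -0.2, -0.4]
gripper_width: 0.0602
grasp_force: 0.0
```

creep_tool(
  motion=[
    [0,0,0,0,0,0],
    [0,0,0,0,0,0],
    [0,0,0,0,0,0],
    [0,0,0,0,0,0],
    [0,0,0,0,0,0],
    [0,0,0,0,0,0],
  ],
  jaw=0.0,
  grip_force=20,
)

```text
time: 3.72
eef_pos: [0.5793, -0.1338, 0.0785]
ee_rot: [2.457, 1.952, 0.005]
ft_force: [9.4, -1.0, -0.6]
gripper_width: 0.0235
grasp_force: 26.0
```

Run:
```python
from h import *
s=r.read_state();R0=R.from_rotvec(s["ee_rot"]).inv()
print(R0.apply(HY),R0.apply(-Z))
for t in np.arange(0,1.56,.1):
    a=.1292+t; v=.1553*(HY*(np.cos(a)-np.cos(.1292))+Z*(np.sin(a)-np.sin(.1292)))
    print(round(t,1),np.round(R0.apply(v),4).tolist())
cv2.imwrite("pics/g.png",cv2.resize(cv2.cvtColor(r.grab_frame("scene"),cv2.COLOR_RGB2BGR)[100:320,60:300],(720,600)))
```

```text
[9.99999984e-01 1.48924553e-04 9.44593673e-05] [-9.36827214e-05 -5.20643989e-03  9.99986442e-01]
0.0 [0.0, 0.0, 0.0]
0.1 [-0.0028, 0.0001, -0.0153]
0.2 [-0.007, 0.0002, -0.0302]
0.3 [-0.0128, 0.0002, -0.0446]
0.4 [-0.0199, 0.0003, -0.0584]
0.5 [-0.0284, 0.0004, -0.0714]
0.6 [-0.0382, 0.0004, -0.0835]
0.7 [-0.0491, 0.0005, -0.0945]
0.8 [-0.0611, 0.0005, -0.1044]
0.9 [-0.0739, 0.0006, -0.1131]
1.0 [-0.0876, 0.0006, -0.1204]
1.1 [-0.102, 0.0006, -0.1263]
1.2 [-0.1168, 0.0007, -0.1308]
1.3 [-0.1321, 0.0007, -0.1337]
1.4 [-0.1475, 0.0007, -0.1352]
1.5 [-0.1631, 0.0007, -0.135]
```

View pics/g.png

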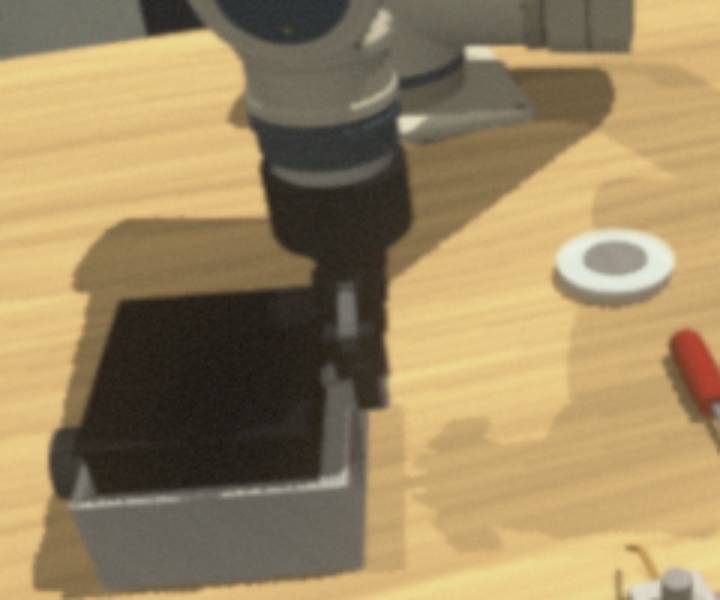

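The fingers are closed on the handle at 23.5 mm, with the pads around the blue cylinder at picture position (345,330). Now I'll swing the hood along its arc.

creep_tool(
  motion=[
    [-0.001,0.002,-0.008,0,0,0],
    [-0.003,0.002,-0.015,0,0,0],
    [-0.005,0.002,-0.023,0,0,0],
    [-0.007,0.002,-0.03,0,0,0],
    [-0.013,0.002,-0.045,0,0,0],
    [-0.02,0.002,-0.058,0,0,0],
  ],
)

```text
time: 4.53
eef_pos: [0.5745, -0.1536, 0.1364]
ee_rot: [2.459, 1.954, 0.001]
ft_force: [5.6, -3.5, -3.3]
gripper_width: 0.0231
grasp_force: 25.5
```

Run:
```python
from h import *
s=r.read_state();R0=R.from_rotvec([2.457,1.952,.005]).inv();print(R0.apply(s["eef_pos"]-[.5793,-.1338,.0785]))
```

```text
[-0.02033834  0.00012247 -0.05790747]
```

creep_tool(
  motion=[
    [-0.008,0,-0.013,0,0,0],
    [-0.018,0,-0.025,0,0,0],
    [-0.029,0,-0.036,0,0,0],
    [-0.041,0,-0.046,0,0,0],
    [-0.054,0,-0.055,0,0,0],
    [-0.068,0,-0.062,0,0,0],
    [-0.082,0,-0.068,0,0,0],
    [-0.097,0,-0.073,0,0,0],
    [-0.112,0,-0.076,0,0,0],
    [-0.127,0,-0.077,0,0,0],
    [-0.143,0,-0.077,0,0,0],
    [-0.143,0,-0.077,0,0,0],
    [-0.143,0,-0.077,0,0,0],
  ],
)

```text
time: 6.15
eef_pos: [0.5416, -0.2934, 0.2127]
ee_rot: [2.46, 1.953, -0.001]
ft_force: [2.1, -0.2, 5.5]
gripper_width: 0.0236
grasp_force: 26.1
```

creep_tool(
  motion=[
    [0,0,0,0,0,0],
    [0,0,0,0,0,0],
    [0,0,0,0,0,0],
    [0,0,0,0,0,0],
  ],
  jaw=0.06,
)

```text
time: 6.65
eef_pos: [0.5418, -0.2924, 0.2123]
ee_rot: [-2.459, -1.954, 0.0]
ft_force: [-0.1, 0.1, 0.1]
gripper_width: 0.0601
grasp_force: 0.0
```

creep_tool(
  motion=[
    [0,0,-0.04,0,0,0],
    [0,0,-0.08,0,0,0],
    [0.05,0,-0.11,0,0,0],
    [0.1,0,-0.11,0,0,0],
    [0.15,0,-0.11,0,0,0],
    [0.2,0,-0.11,0,0,0],
    [0.25,0,-0.11,0,0,0],
    [0.28,0,-0.11,0,0,0],
    [0.28,0,-0.11,0,0,0],
    [0.28,0,-0.11,0,0,0],
  ],
)

```text
time: 7.9
eef_pos: [0.6051, -0.0201, 0.3224]
ee_rot: [2.459, 1.955, -0.001]
ft_force: [-0.3, -0.1, 0.3]
gripper_width: 0.0601
grasp_force: 0.0
```

Run:
```python
from h import *
a=r.grab_frame("scene");b=r.grab_frame("top")
for n,i in(("scene1",a),("top1",b)):cv2.imwrite(f"pics/{n}.png",i[...,::-1])
cv2.imwrite("pics/open.png",np.hstack([cv2.resize(a[140:330,50:240],(400,400)),cv2.resize(b[165:285,340:460],(400,400))])[...,::-1])
```

```text
(no output)
```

View pics/open.png

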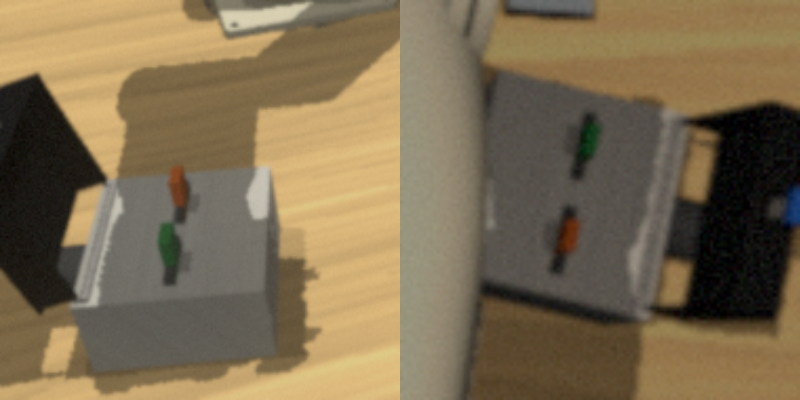

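The hood rests open. The orange tab is in the -x slot, nearer the robot, at scene about (135,228) and top about (391,236). The green tab is in the +x slot.

Run:
```python
from h import *
I={n:cv2.cvtColor(cv2.imread(f"pics/{n}1.png"),cv2.COLOR_BGR2HSV) for n in("scene","top")}
m=lambda a:cv2.inRange(a,(0,150,70),(14,255,255))
cs,s=blob(m(I["scene"]),(125,150,210,255));ct,t=blob(m(I["top"]),(380,405,220,250))
g=lambda a:cv2.inRange(a,(45,90,30),(85,255,255))
_,gs=blob(g(I["scene"]),(115,145,235,275));_,gt=blob(g(I["top"]),(385,410,190,225))
for n,a,b in(("amber",s,t),("green",gs,gt)):print(n,a,b,tri(a,b),plane("top",[b],.1))
P=HC-.037*HX;print("pred amber",P,"green",HC+.037*HX)
print(goal(P+[0,0,.185],YAW+np.pi/2),goal(P+[0,0,.185],YAW-np.pi/2))
print(r.read_state()["joint_pos"])
```

```text
amber [134.2        227.76666667] [390.7173913  235.13043478] (array([ 0.5230734 , -0.21087606,  0.0962808 ]), np.float64(0.0009752123480366393)) [[ 0.52257309 -0.21062272  0.1       ]]
green [129.25095785 255.83524904] [396.38333333 206.44444444] (array([ 0.5953432 , -0.22774452,  0.09527829]), np.float64(0.0005916442137435743)) [[ 0.5945299  -0.22643771  0.1       ]]
pred amber [ 0.52083193 -0.21082718  0.        ] green [ 0.59291492 -0.22756164  0.        ]
[-0.2043, -0.0389, 0.1375, -0.0002, 0.0001, -1.5718] [-0.2043, -0.0389, 0.1375, 0.0001, 0.0002, 1.5698]
[-1.72607854e-01  3.53931904e-01  3.88149344e-01  1.60508608e+00
 -2.34616988e-04  1.62732538e+00]
```

Converted, -1.572 rad / 6.2832 = -0.2502.

creep_tool(
  motion=[
    [-0.05,-0.01,0,0,0,-0.0286],
    [-0.1,-0.02,0,0,0,-0.0573],
    [-0.15,-0.03,0.03,0,0,-0.0859],
    [-0.2043,-0.0375,0.06,0,0,-0.1146],
    [-0.2043,-0.0375,0.1,0,0,-0.1432],
    [-0.2043,-0.0375,0.1375,0,0,-0.1719],
    [-0.2043,-0.0375,0.1375,0,0,-0.2005],
    [-0.2043,-0.0375,0.1375,0,0,-0.2292],
    [-0.2043,-0.0375,0.1375,0,0,-0.2502],
    [-0.2043,-0.0375,0.1375,0,0,-0.2502],
    [-0.2043,-0.0375,0.1375,0,0,-0.2502],
    [-0.2043,-0.0375,0.1375,0,0,-0.2502],
  ],
  jaw=0.04,
)

```text
time: 9.5
eef_pos: [0.5224, -0.2105, 0.185]
ee_rot: [0.359, 3.121, -0.0]
ft_force: [-0.4, -0.0, 0.2]
gripper_width: 0.0403
grasp_force: 0.0
```

Run:
```python
from h import *
print(goal([.5222,-.2108,.081],YAW+np.pi/2))
```

```text
[0.0001, -0.0004, 0.104, -0.0001, 0.0001, -0.0007]
```

creep_tool(
  motion=[
    [0,0,0.03,0,0,0],
    [0,0,0.06,0,0,0],
    [0,0,0.08,0,0,0],
    [0,0,0.095,0,0,0],
    [0,0,0.104,0,0,0],
    [0,0,0.104,0,0,0],
    [0,0,0.104,0,0,0],
  ],
)

```text
time: 10.38
eef_pos: [0.5229, -0.2104, 0.0816]
ee_rot: [0.355, 3.12, -0.001]
ft_force: [0.7, -0.8, 0.2]
gripper_width: 0.0404
grasp_force: 0.0
```

creep_tool(
  motion=[
    [0,0,0,0,0,0],
    [0,0,0,0,0,0],
    [0,0,0,0,0,0],
    [0,0,0,0,0,0],
    [0,0,0,0,0,0],
  ],
  jaw=0.0,
  grip_force=40,
)

```text
time: 11.0
eef_pos: [0.5228, -0.2104, 0.0816]
ee_rot: [0.355, 3.12, -0.001]
ft_force: [-1.8, -0.7, 5.0]
gripper_width: 0.0092
grasp_force: 39.8
```

creep_tool(
  motion=[
    [0,0,-0.005,0,0,0],
    [0,0,-0.01,0,0,0],
    [0,0,-0.015,0,0,0],
    [0,0,-0.02,0,0,0],
  ],
)

```text
time: 11.5
eef_pos: [0.5225, -0.2102, 0.1013]
ee_rot: [-0.356, -3.121, -0.0]
ft_force: [-0.4, -0.2, 0.7]
gripper_width: 0.0093
grasp_force: 38.9
```

creep_tool(
  motion=[
    [0,0,-0.01,0,0,0],
    [0,0,-0.02,0,0,0],
    [0,0,-0.03,0,0,0],
    [0,0,-0.04,0,0,0],
    [0,0,-0.05,0,0,0],
    [0,0,-0.07,0,0,0],
    [0,0,-0.09,0,0,0],
    [0,0,-0.11,0,0,0],
    [0,0,-0.11,0,0,0],
    [0,0,-0.11,0,0,0],
  ],
)

```text
time: 12.75
eef_pos: [0.5223, -0.2101, 0.2103]
ee_rot: [-0.355, -3.121, -0.001]
ft_force: [0.4, -0.9, -1.4]
gripper_width: 0.0096
grasp_force: 39.0
```

Run:
```python
from h import *
a=r.grab_frame("scene");b=r.grab_frame("top")
for n,i in(("scene2",a),("top2",b)):cv2.imwrite(f"pics/{n}.png",i[...,::-1])
cv2.imwrite("pics/lift.png",np.hstack([cv2.resize(a[110:320,50:260],(400,400)),cv2.resize(b[165:285,340:460],(400,400))])[...,::-1])
s=r.read_state();h=s["eef_pos"][2]-.0816
L=np.array([.5405,.311,.16]);look=np.array([.0722,-.9974,0])
print("under",.025+h); p=L+.1*look; p[2]=.0816+(.16-.028-.025)
print(p,goal(p,np.deg2rad(94.14)),s["joint_pos"])
```

```text
under 0.15342065427793228
[0.54772 0.21126 0.1886 ] [0.0698, 0.4162, 0.0217, 0.0007, -0.0014, -0.2991] [-5.31494626e-01  2.88198418e-01  8.85248725e-03  1.29304238e+00
  5.02429194e-06 -3.04666584e-01]
```

View pics/lift.png

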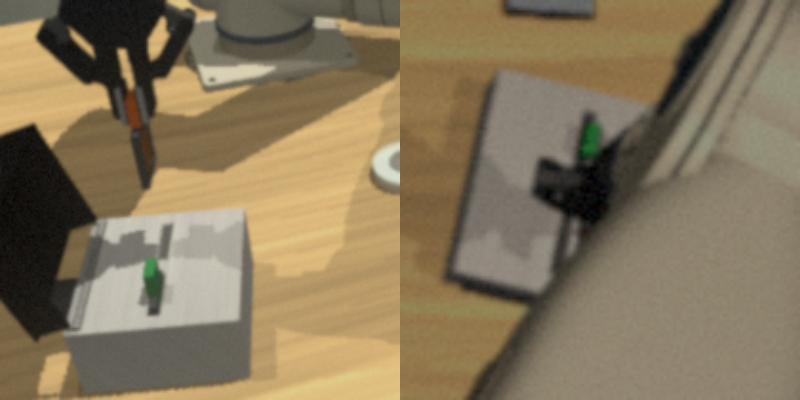

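The plate hangs upright from the fingers, clear of its slot. The green tab is still seated and the hood is open. Next I'll carry the plate to the camera.

Converted, -0.299 rad / 6.2832 = -0.0476.

creep_tool(
  motion=[
    [0.005,0.02,0,0,0,-0.0032],
    [0.01,0.06,0,0,0,-0.008],
    [0.017,0.1,0,0,0,-0.0127],
    [0.023,0.14,0,0,0,-0.0175],
    [0.03,0.18,0,0,0,-0.0223],
    [0.037,0.22,0,0,0,-0.0271],
    [0.043,0.26,0,0,0,-0.0318],
    [0.05,0.3,0.005,0,0,-0.0366],
    [0.057,0.34,0.01,0,0,-0.0414],
    [0.063,0.37,0.015,0,0,-0.0446],
    [0.067,0.395,0.02,0,0,-0.0476],
    [0.07,0.41,0.0217,0,0,-0.0476],
    [0.07,0.416,0.0217,0,0,-0.0476],
    [0.07,0.416,0.0217,0,0,-0.0476],
    [0.07,0.416,0.0217,0,0,-0.0476],
  ],
)

```text
time: 14.72
eef_pos: [0.5479, 0.2102, 0.1895]
ee_rot: [-0.112, 3.139, -0.0]
ft_force: [-0.8, 0.3, -1.9]
gripper_width: 0.0094
grasp_force: 39.0
```

Run:
```python
from h import *
a=r.grab_frame("scene");b=r.grab_frame("top")
for n,i in(("scene3",a),("top3",b)):cv2.imwrite(f"pics/{n}.png",i[...,::-1])
cv2.imwrite("pics/pres.png",np.hstack([cv2.resize(a[60:260,260:460],(400,400)),cv2.resize(b[120:280,100:260],(400,400))])[...,::-1])
```

```text
(no output)
```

View pics/pres.png

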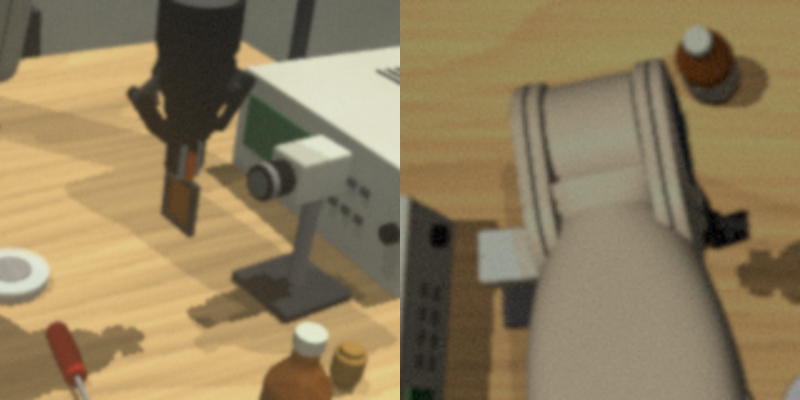

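View pics/scene3.png

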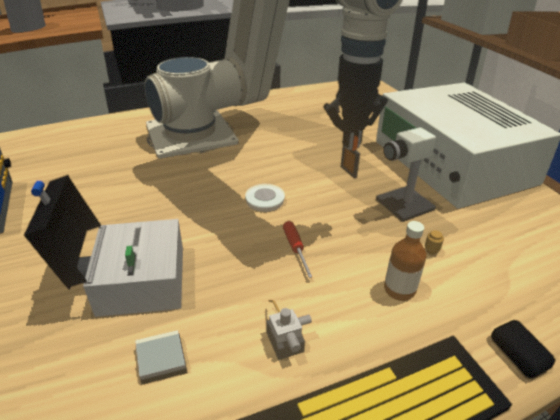

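The plate hangs upright in front of the lens, with its pane at scene about (350,163) and the lens at (390,151). The hood is open at (65,230), the green tab is seated at (130,257), and the bystanders have not moved. One check before signing off.

Run:
```python
from h import *
s=r.read_state();p=s["eef_pos"].copy();p[2]-=.0295-.001
ry=R.from_rotvec(s["ee_rot"]).as_matrix()[:,1];x=np.cross(ry,Z)
c=[p+a*.025*x+b*.028*Z for a,b in((0,0),(-1,1),(1,1),(1,-1),(-1,-1))]
print(p,ry,proj("scene",c).round(1).tolist())
I=cv2.cvtColor(cv2.imread("pics/scene3.png"),cv2.COLOR_BGR2HSV)
print([blob(cv2.inRange(I,(0,110,40),(22,255,140)),(335,365,150,175))[1]])
o,d=ray("scene",[[390,151.2]]);k=(.16-o[2])/d[0,2];print("lens z=.16:",o+k*d[0], plane("top",[[178.6,221]],.165))
```

```text
[0.54798862 0.21017305 0.16097624] [-7.10794346e-02  9.97470657e-01 -5.47366955e-05] [[349.5, 160.3], [343.8, 142.1], [358.4, 153.4], [355.1, 178.5], [341.2, 166.6]]
[array([348.93986254, 160.15292096])]
lens z=.16: [0.54350715 0.30904055 0.16      ] [[0.54205706 0.30091252 0.165     ]]
```

creep_tool(
  motion=[
    [0,0,0,0,0,0],
    [0,0,0,0,0,0],
    [0,0,0,0,0,0],
    [0,0,0,0,0,0],
  ],
)

```text
time: 15.32
eef_pos: [0.5478, 0.2109, 0.1892]
ee_rot: [0.113, -3.139, -0.0]
ft_force: [-0.1, 0.5, 0.1]
gripper_width: 0.009
grasp_force: 39.0
```

```bash
python3 -c "
from station import r
print(r.sign_off())"
```

```text
the job is handed in; nothing more can be done
None
```

I handed the job in at about 15 s, with no verdict returned: the amber filter is held upright and square to the lens, about 10 cm in front and within a few mm of its axis. The hood rests open, the green filter is seated, and the last picture shows nothing else on the bench moved.

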